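# Set and lock the dose knob of a bench reagent dispenser

### The arm

A 6-joint arm with a two-finger parallel gripper is mounted at the origin on the work surface. World frame = base frame: x ahead of the robot, y to its left, z up, the work surface at z = 0. Lengths are in mm, angles in rad, forces in N, time in s.
With the tool pointing down it reaches from about 275 to 825 mm from the base axis. Payload 4.9 kg.
Tool frame: the origin (TCP) lies at the very end of the fingers, on their centre line; the grasp point (between the pads) lies 19 mm behind it; z points along the fingers, y is the direction in which the jaws open and shut (so a half turn about z gives the same grasp; the last joint's range is limited). The gripper opens to 85 mm and grips with 20 to 120 N. Pads are 22 mm wide; open, the fingers measure 114 mm over their backs; the gripper's body (76 mm by 85 mm) begins 54 mm behind the grasp point. The pads swing forward as they close: fully open they stand 13 mm farther back than shut.
Start: joints at [1.122, 0.326, -0.193, 1.052, 0, 1.437], TCP at [170.289, 522.992, 231.281] pointing down, gripper open.
Joint ranges: [-2.65, 2.65], [-0.97, 1.79], [-1.3, 1.35], [-1.93, 2.1], [-1.47, 1.37], [-3.14, 3.14]. Speed limits (rad/s): [2.57, 2.57, 3.14, 3.14, 3.14, 3.14].

### API

Orientations are given as [roll, pitch, yaw] about the fixed x, y, z axes, in that order (R = Rz(yaw) Ry(pitch) Rx(roll)).
In Python, from bench import bot, solve_ik, imaging gives the robot as it stands. Calls block until the motion is done:
- bot.move_ptp(position, orientation): joint-space move of the TCP to a pose.
- bot.movel(position, rot=None, max_speed=150, threshold=None): straight line of the TCP; rot=None keeps the orientation; max_speed is the mean speed in mm/s. With threshold (N) it stops when the force on the tool has changed by that much, and returns True; else False.
- bot.move_j(angles): joint-space move.
- bot.grip(opening, effort=None): opening from 0.0 (shut) to 1.0 (fully open); effort is the grip in N (None keeps the last); returns when the fingers have stopped.
- bot.dwell(seconds).
- solve_ik(position, orientation): joint angles nearest the present ones, or None.
- bot.get_state(): the state.
- imaging.capture(name): name is "side" or "top" or "wrist"; returns the picture (384x512x3 uint8, blue, green, red); there is no depth.
- imaging.camera_model(name): a dict with "K" (3x3 intrinsics, pixels), "position" and "rotation" of the camera in the world. Camera axes: x right, y up, looking along -z (the intrinsics and any distortion apply to the point x, -y, -z); pixel columns grow to the right and rows downward; lengths in mm; the calibration is good to about 2 mm. The wrist camera is an equidistant fisheye: a pixel r from the principal point sees the ray r / f radians off the axis. A picture is of the moment at which its call begins: read the wrist's pose just before it. camera_model takes no time and is no camera call; for the wrist camera it gives the pose at the moment of the call.
A pose or a line that the arm cannot do raises bot.IKError and nothing moves.
- bot.sign_off(): hands the job in, once; it reports no verdict.
The state is a dict: "t": time; "qpos": joint angles; "joint_velocities": joint speeds; "effort": joint torques, N m; "tcp_pos": TCP position; "orientation": TCP orientation; "contact_force": force on the tool from outside, world axes, zero at the start; "wrist_torque": the same for the moment, N m; "opening": opening from 0.0 (shut) to 1.0 (fully open).
Only numpy, scipy, OpenCV 4.12 (cv2) and the standard library are available. Lean on these libraries where they do the work, as an engineer would, in place of code of your own. Each camera call takes 0.05 s, during which the arm holds its last target.

### The job

Set the reagent dispenser: turn the black knob on its top until its white line points at the orange mark on the dial. Then lock that setting by turning the blue winged ring below the knob clockwise (seen from above) until you feel it bite, and from there tighten it 15 degrees more (10 to 20 will do; never over 20), so that the steel washer under it is dragged round by as much. Leave the knob on the mark, let go, and leave the bottle, jar and tube rack where they stand.

Things in the scene. Friction and masses are not known exactly. Their poses are not given: they have to be found in the camera images.
- dispenser: White bench dispenser, a fixed box 150 x 150 mm with its flat deck 100 mm above the bench; origin at the centre of its underside. Its z axis is also the vertical axis of knob, ring, washer and dial, stacked on a 30 mm thick neck in the middle of the deck. -x is its blue front with a short steel spout. It cannot be moved.
- knob: Black setting knob, origin on the axis 137 mm above the bench: a disc 44 mm across and 4 mm thick, on it a grip bar 44 mm long (along its x), 14 mm wide (along its y), from 4 to 33 mm above its origin. The white line on the bar's top points to its -x. Turns either way about z with light friction (0.06 N m) and stays where left; at the start the mark is 25 to 85 degrees away.
- knob_grip (a point): Point on the axis inside the knob's grip bar, 164 mm above the bench, 6 mm below the bar's top and 23 mm above the disc; grip here across the bar (along the knob's y). The ring's top is 29 mm below this point.
- pointer (a point): Point straight ahead of the knob's white line, 53 mm from the axis. Setting is right when seen from above it lies over mark.
- mark (a point): The orange mark on the deck, 21 mm long, 6 mm wide, 2 mm high, its middle 51.5 mm from the axis; this point lies 53 mm from the axis. It is fixed, in a new direction each time, with black ticks 0.2 rad apart each side of it.
- ring: Blue lock ring between washer and knob, 48 mm across, 16 mm high (119 to 135 mm above the bench), with two opposite wings along its x: 66 mm tip to tip, 16 mm wide, flat ends. Origin on the axis at its underside. Clockwise from above (negative about z) tightens: it turns easily (0.04 N m) for an unknown 8 to 70 degrees, then bites and drags the washer along. It stays where it is left.
- ring_grip (a point): Point on the axis at half height of the ring, 127 mm above the bench. Grip the wing tips here (along the ring's x), fingers reaching down past the narrower knob (44 mm), whose top is 43 mm above this point. Beside the ring the deck, 27 mm below, is bare but for the 2 mm high mark.
- washer_point (a point): Point on the steel washer under the ring, 10 mm from the axis (washer: 56 mm across, 4 mm thick, top 118 mm above the bench, white dot on its rim 26 mm from the axis). It rests until the ring bites, then turns with the ring against 0.5 N m, rising by 1 N m per radian, and stays there. Tight: this point is 1.5 to 3.6 mm (the dot 3.9 to 9.3 mm) from its start; more is over-tightened.
- reagent: Loose amber glass bottle with blue cap, 60 mm across, 125 mm high, origin under its centre. Leave alone.
- tube_rack: Loose orange rack, 70 x 130 mm, with capped tubes, 70 mm high in all, origin under its centre. Leave alone.
- jar: Loose glass jar with white cap, 56 mm across, 60 mm high, origin under its centre. Leave alone.

How it is judged (in metres and radians):
On the way, in this order (a step that is already met when the one before it is completed fails the run):
1. the knob's pointer is on the mark (within 6 mm at 53 mm radius) while the ring is still loose (washer turned less than 0.06 rad) (horizontal distance between pointer and mark below 0.006 m and distance of washer_point from where it was at the start of the episode below 0.0006 m), for 0.2 s.
2. the ring is tight (washer dragged round so that it has turned 0.15 to 0.36 rad) with the knob still on the mark (horizontal distance between pointer and mark below 0.006 m and distance of washer_point from where it was at the start of the episode between 0.0015 and 0.0036 m), for 0.2 s.
At the end, for the whole second after the job is handed in: The knob's pointer lies within 6 mm (seen from above, 53 mm from the axis) of the mark, the washer is dragged round 0.15 to 0.36 rad from its start (its point 10 mm from the axis 1.5 to 3.6 mm, its rim dot 3.9 to 9.3 mm), and knob and ring are at rest (all of step 2 and angular speed of each of ring, knob below 0.05 rad/s); the robot touches nothing.
It fails at once if the ring is over-tightened: the washer has been turned more than 0.36 rad (distance of washer_point from where it was at the start of the episode above 0.0036 m).
It fails at once if a bystander (bottle, rack or jar) is moved more than 15 mm (distance of any of reagent, tube_rack, jar from where it was at the start of the episode above 0.015 m).
It also fails if it takes over 67 s, if anything falls off the work surface, if the arm or the gripper's body presses on something with over 40 N, if the wrist force passes 120 N, or if a joint passes its speed limit or range.

## Working session

There is one attempt and no reset: what is moved stays moved. The work goes in short steps, each a Python script; the robot and the scene stay as the last script left them, time stands still between calls to the robot, and variables do not carry over. Pictures are saved under pics/ and viewed, and the job is handed in when it is done.

```bash
ls; mkdir -p pics; python3 - <<'E'
from bench import bot, imaging
import cv2
s=bot.get_state(); print({k:s[k] for k in('t','qpos','tcp_pos','orientation','opening')})
for n in('top','side','wrist'):
    m=imaging.camera_model(n); print(n,m)
    cv2.imwrite(f'pics/{n}0.png',imaging.capture(n))
E
```

```text
pics
{'t': 0.0, 'qpos': array([ 1.12183631e+00,  3.26918884e-01, -1.93609738e-01,  1.05197022e+00,
        1.80317475e-05,  1.43662339e+00]), 'tcp_pos': array([170.00297084, 522.45600252, 230.50561619]), 'orientation': array([-3.13990785e+00, -2.45616030e-04,  2.82680536e+00]), 'opening': 0.9969007906639853}
top {'K': array([[362.15259835,   0.        , 252.34770873],
       [  0.        , 362.15259835, 194.49503818],
       [  0.        ,   0.        ,   1.        ]]), 'position': array([450.27090588,  54.70073198, 889.99729128]), 'rotation': array([ 0.22171463,  0.00551922, -1.54539   ])}
side {'K': array([[421.37657541,   0.        , 260.49272397],
       [  0.        , 421.37657541, 192.69170151],
       [  0.        ,   0.        ,   1.        ]]), 'position': array([ 448.13097125, -543.51402292,  678.33227648]), 'rotation': array([ 0.84453189,  0.00486758, -0.27917058])}
wrist {'K': array([[297.31863964,   0.        , 258.13585112],
       [  0.        , 297.31863964, 192.78088354],
       [  0.        ,   0.        ,   1.        ]]), 'position': array([102.01671469, 543.41632147, 372.93904742]), 'rotation': array([-0.28602118,  0.00175828,  1.25492491])}
```

View pics/top0.png

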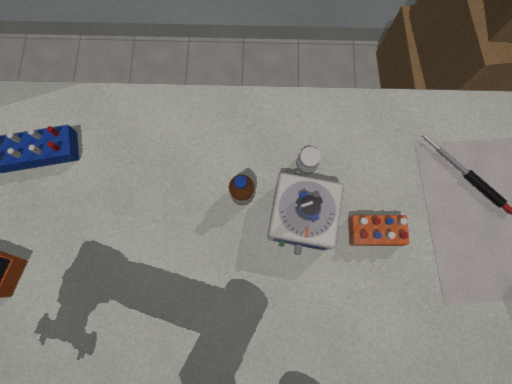

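View pics/side0.png

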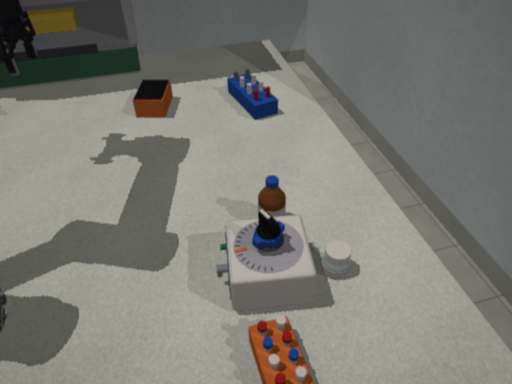

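View pics/wrist0.png

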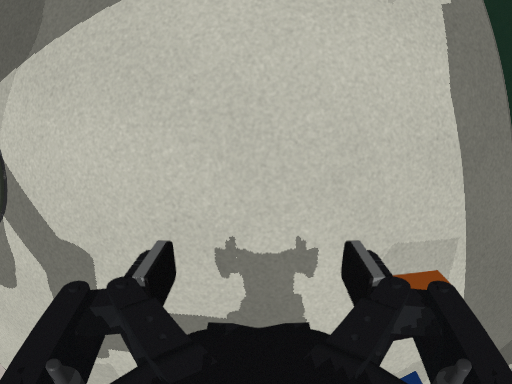

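The top view shows the dispenser around (307,208), with the bar line pointing roughly left-down and the orange mark near (306,231). The bottle is at (242,188), the jar at (308,158) and the rack at (380,230). I'll zoom in next.

```bash
cat > h.py <<'E'
import numpy as np, cv2
from scipy.spatial.transform import Rotation as R
def cam(m):
    r=np.array(m['rotation']); return m['K'],np.array(m['position']),R.from_euler('xyz',r).as_matrix()
def ray(m,px,fish=False):
    K,p,M=cam(m); x=(px[0]-K[0,2])/K[0,0]; y=(px[1]-K[1,2])/K[1,1]
    if fish:
        r=np.hypot(x,y); d=np.array([x/r*np.sin(r),y/r*np.sin(r),np.cos(r)]) if r>0 else np.array([0,0,1.])
    else: d=np.array([x,y,1.])
    return p,M@np.array([d[0],-d[1],-d[2]])
def plane(m,px,z,fish=False):
    p,d=ray(m,px,fish); return p+d*(z-p[2])/d[2]
def proj(m,P,fish=False):
    K,p,M=cam(m); c=(np.atleast_2d(P)-p)@M; c=c*[1,-1,-1]
    if fish:
        rho=np.hypot(c[:,0],c[:,1]); th=np.arctan2(rho,c[:,2]); u=c[:,:2]/np.maximum(rho,1e-9)[:,None]*th[:,None]
    else: u=c[:,:2]/c[:,2:]
    return u*[K[0,0],K[1,1]]+[K[0,2],K[1,2]]
E
python3 - <<'E'
from h import *
from bench import imaging
t=cv2.imread('pics/top0.png')
c=t[140:270,220:420]; cv2.imwrite('pics/top0z.png',cv2.resize(c,None,fx=4,fy=4,interpolation=cv2.INTER_CUBIC)[:600])
s=cv2.imread('pics/side0.png')
c=s[165:315,205:365]; cv2.imwrite('pics/side0z.png',cv2.resize(c,None,fx=4,fy=4,interpolation=cv2.INTER_CUBIC)[:600])
m=imaging.camera_model('top')
for n,px,z in(('deckc',(307,208),137),('mark',(306,231),102),('bottle',(242,182),125),('jar',(310,156),60),('rack',(380,230),70)): print(n,plane(m,px,z))
E
```

```text
deckc [593.41566759 -52.9622394  137.        ]
mark [549.04131547 -55.39523005 102.        ]
bottle [649.95958583  86.59264162 125.        ]
jar [735.41194627 -72.16252018  60.        ]
rack [ 559.46970431 -227.41534731   70.        ]
```

View pics/top0z.png

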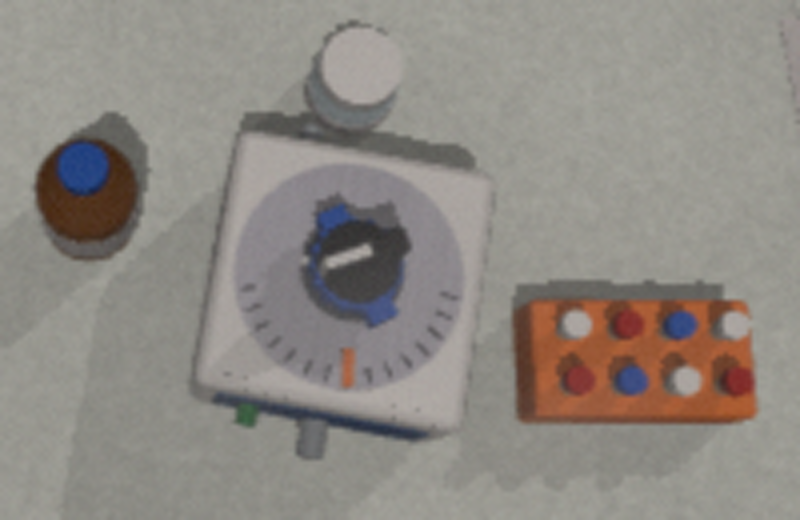

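View pics/side0z.png

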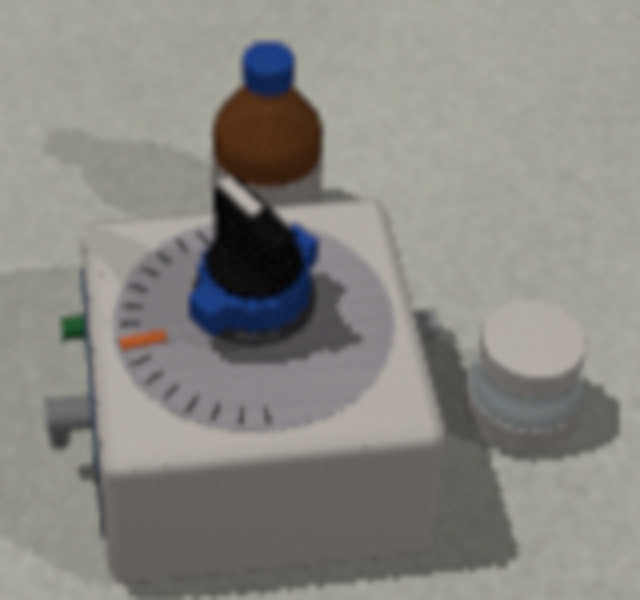

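```bash
python3 - <<'E'
from h import *
from bench import imaging,solve_ik
m=imaging.camera_model('top')
z=lambda x,y:(220+(x+.5)/4-.5,140+(y+.5)/4-.5)
print('dial',plane(m,z(349,277),100))
for c in((243,133),(492,177),(455,435),(198,386)): print('corner',plane(m,z(*c),100))
print('knob disc ctr',plane(m,z(361,264),139))
a=plane(m,z(328,264),170);b=plane(m,z(371,247),170);print('line',a,b,np.degrees(np.arctan2(*(a-b)[[1,0]])))
k=plane(m,z(348,368),102);print('mark',k)
a=plane(m,z(332,213),135);b=plane(m,z(381,316),135);print('ring',a,b,np.degrees(np.arctan2(*(a-b)[[1,0]])))
s=imaging.camera_model('side'); y=lambda x,y:(205+(x+.5)/4-.5,165+(y+.5)/4-.5)
print('side mark',plane(s,y(143,340),102)); print('side dial',plane(s,y(256,325),100))
print('line',plane(s,y(228,182),170),plane(s,y(262,212),170))
from bench import bot
for yaw in np.radians(range(-180,181,30)):
    q=solve_ik([595,-54,108],[np.pi,0,yaw]); print(round(np.degrees(yaw)),None if q is None else np.round(q,2))
E
```

```text
dial [598.47195689 -57.96072152 100.        ]
corner [679.91773438   1.37626848 100.        ]
corner [ 657.55318357 -138.66889296  100.        ]
corner [ 513.10207083 -114.49656693  100.        ]
corner [536.10700875  24.67140611 100.        ]
knob disc ctr [598.27801686 -58.77301302 139.        ]
line [591.7628038  -37.42330164 170.        ] [601.06843232 -59.23486663 170.        ] 113.10490633380296
mark [547.70970074 -56.74542376 102.        ]
ring [626.44978791 -44.1613974  135.        ] [571.46933239 -69.61821532 135.        ] 24.84488061754757
side mark [547.46348779 -56.2578267  102.        ]
side dial [599.04094553 -60.24879946 100.        ]
line [592.78914167 -37.02741366 170.        ] [601.58390664 -58.74037508 170.        ]
-180 [-0.21  0.52 -0.23  0.82  0.   -0.21]
-150 [-0.21  0.52 -0.23  0.82  0.   -0.74]
-120 [-0.21  0.52 -0.23  0.82  0.   -1.26]
-90 [-0.21  0.52 -0.23  0.82  0.   -1.78]
-60 [-0.21  0.52 -0.23  0.82  0.   -2.31]
-30 [-0.21  0.52 -0.23  0.82  0.   -2.83]
0 [-0.21  0.52 -0.23  0.82  0.    2.93]
30 [-0.21  0.52 -0.23  0.82  0.    2.4 ]
60 [-0.21  0.52 -0.23  0.82  0.    1.88]
90 [-0.21  0.52 -0.23  0.82  0.    1.36]
120 [-0.21  0.52 -0.23  0.82  0.    0.83]
150 [-0.21  0.52 -0.23  0.82  0.    0.31]
180 [-0.21  0.52 -0.23  0.82  0.   -0.21]
```

```bash
python3 - <<'E'
from h import *
from bench import imaging,bot
bot.move_ptp([598.5,-58.5,232],[np.pi,0,np.radians(113)])
print(bot.get_state()['tcp_pos'],bot.get_state()['t'])
m=imaging.camera_model('wrist'); im=imaging.capture('wrist'); cv2.imwrite('pics/w1.png',im)
import pickle; pickle.dump(m,open('w1.pkl','wb'))
print(m['position'])
c=im[90:330,140:400]; cv2.imwrite('pics/w1z.png',cv2.resize(c,None,fx=2.5,fy=2.5,interpolation=cv2.INTER_CUBIC))
E
```

```text
[598.48920878 -57.49704213 232.0551642 ] 2.7083
[570.63020708   7.15292951 374.40993102]
```

View pics/w1z.png

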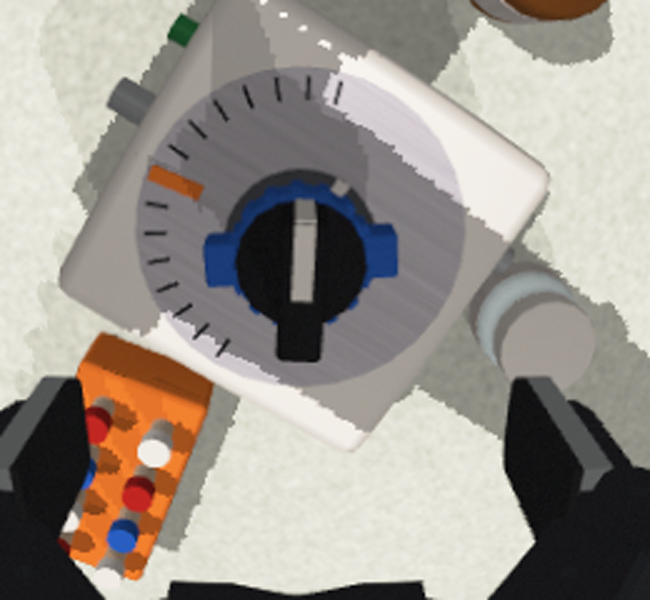

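The wrist picture (zoom 2.5, offset (140,90)) shows the white line running from (301,302) to (305,222) and continuing down the bar's end. The orange mark is at (176,182), the wings at (221,260) and (382,250), and the washer dot at (340,187).

```bash
cat > w1.py <<'E'
from h import *
import pickle
m=pickle.load(open('w1.pkl','rb'))
z=lambda x,y:(140+(x+.5)/2.5-.5,90+(y+.5)/2.5-.5)
W=lambda x,y,h:plane(m,z(x,y),h,True)[:2]
dial=[W(*p,100) for p in((137,225),(465,225),(303,67),(301,385))]
e=cv2.minEnclosingCircle(np.float32(dial));print('dial',e)
disc=[W(*p,141) for p in((237,262),(366,262),(265,210),(345,212),(250,297),(352,297))]
print('disc',cv2.minEnclosingCircle(np.float32(disc)))
ang=lambda v:np.degrees(np.arctan2(v[1],v[0]))
a,b=W(304.5,223,170),W(301,302,170);print('line',a,b,ang(a-b))
ax=np.array([598.5,-58.5])
k1,k2=W(150,174,102),W(202,191,102);print('mark',k1,k2,np.linalg.norm(k1-k2),ang(k1-k2),ang((k1+k2)/2-ax))
r1,r2=W(205,261,127),W(397,251,127);print('ring',r1,r2,np.linalg.norm(r1-r2),(r1+r2)/2,ang(r2-r1))
d=W(340,187,118);print('dot',d,np.linalg.norm(d-ax),ang(d-ax))
E
python3 w1.py
```

```text
dial ((600.25537109375, -58.1673698425293), 63.50014877319336)
disc ((599.1267700195312, -56.21209716796875), 21.3846378326416)
line [592.2135665 -37.9903586] [600.62476154 -60.20154115] 110.74127123695372
mark [538.41191412 -58.10393892] [559.11948743 -56.60971282] 20.76141382397992 -175.87277950614867 178.68325235989505
ring [570.14304084 -73.57401497] [630.33161135 -44.03095912] 67.0481630555686 [600.23732609 -58.80248704] 26.143726375651248
dot [604.04736996 -32.60141147] 26.486037852543323 77.91016627952786
```

```bash
python3 - <<'E'
from h import *
from bench import imaging,bot
P=[599,-58.2]
def st(l):
    s=bot.get_state(); print(l,round(s['t'],2),np.round(s['tcp_pos'],1),np.round(np.degrees(s['orientation']),2),'F',np.round(s['contact_force'],1),'T',np.round(s['wrist_torque'],2),round(s['opening'],3))
bot.grip(0.5,25)
st('o')
hit=bot.movel(P+[146],[np.pi,0,np.radians(112)],threshold=10); st(hit)
bot.grip(0,25); st('g')
t=bot.get_state()['t']
bot.movel(P+[146],[np.pi,0,np.radians(117)]); st('5deg')
cv2.imwrite('pics/w2.png',imaging.capture('wrist')); cv2.imwrite('pics/s2.png',cv2.resize(imaging.capture('side')[165:315,205:365],None,fx=4,fy=4))
E
```

```text
o 3.25 [598.5 -58.5 232. ] [-180.    0.  113.] F [ 0.5 -0.3 -0.2] T [ 0.02  0.05 -0.07] 0.498
False 3.98 [599.5 -58.3 146.7] [1.7996e+02 3.0000e-02 1.1200e+02] F [ 0.4 -0.3  0.5] T [-0.03  0.01 -0.  ] 0.499
g 4.33 [600.4 -58.2 147.4] [1.7982e+02 9.0000e-02 1.1201e+02] F [2.1 1.4 4.6] T [ 0.14 -0.34  0.02] 0.153
5deg 4.58 [600.6 -58.2 147.4] [1.7982e+02 1.0000e-01 1.1690e+02] F [2.7 0.6 5.6] T [ 0.21 -0.47  0.06] 0.156
```

View pics/w2.png

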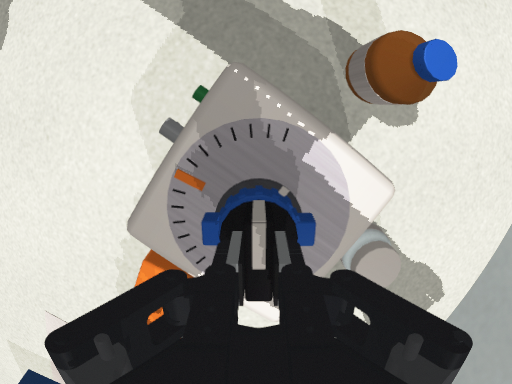

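View pics/s2.png

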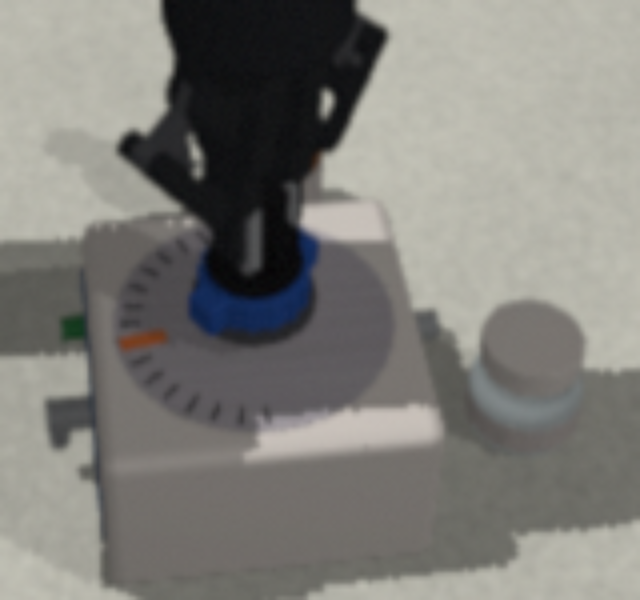

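The bar is gripped centrally and the knob is turning: the line is still between the pads at (258,235). The compliance suggests the axis is about 1 mm further along +x. I'll now turn the knob to the mark.

```bash
cat >> h.py <<'E'
def st(l=''):
    from bench import bot
    s=bot.get_state(); print(l,round(s['t'],2),np.round(s['tcp_pos'],1),np.round(np.degrees(s['orientation']),1),'F',np.round(s['contact_force'],1),'T',np.round(s['wrist_torque'],2),round(s['opening'],3)); return s
E
python3 - <<'E'
from h import *
from bench import imaging,bot
import pickle
P=[600.3,-58.1]
for y in(140,160,178.5):
    bot.movel(P+[146],[np.pi,0,np.radians(y)]); st(y)
bot.dwell(.1)
m=imaging.camera_model('wrist');im=imaging.capture('wrist');cv2.imwrite('pics/w3.png',im);st('pre-open')
bot.grip(0.5); s=st('open')
bot.movel(P+[232]); bot.dwell(.1); st('up')
m=imaging.camera_model('wrist');im=imaging.capture('wrist');pickle.dump(m,open('w4.pkl','wb'));cv2.imwrite('pics/w4.png',im)
c=im[90:330,140:400]; cv2.imwrite('pics/w4z.png',cv2.resize(c,None,fx=2.5,fy=2.5,interpolation=cv2.INTER_CUBIC))
E
```

```text
140 5.23 [601.1 -57.8 147.4] [1.799e+02 1.000e-01 1.399e+02] F [0.7 2.1 7.2] T [0.33 0.03 0.08] 0.152
160 5.73 [601.4 -57.4 147.4] [1.799e+02 1.000e-01 1.599e+02] F [2.1 3.  7.2] T [ 0.6  -0.22  0.07] 0.161
178.5 6.21 [601.4 -56.9 147.4] [179.9   0.2 178.4] F [1.  4.  6.3] T [ 0.83 -0.35  0.06] 0.16
pre-open 6.36 [601.4 -56.9 147.4] [179.9   0.2 178.4] F [1.9 5.6 7.6] T [ 0.84 -0.3   0.07] 0.156
open 6.75 [599.8 -58.3 145.5] [-1.800e+02 -1.000e-01  1.785e+02] F [ 0.6 -0.4 -0.7] T [ 0.   -0.03 -0.  ] 0.5
up 7.58 [599.4 -57.9 230.5] [ 1.800e+02 -1.000e-01  1.785e+02] F [ 0.7  0.4 -0.6] T [-0.03  0.    0.01] 0.5
```

View pics/w4z.png

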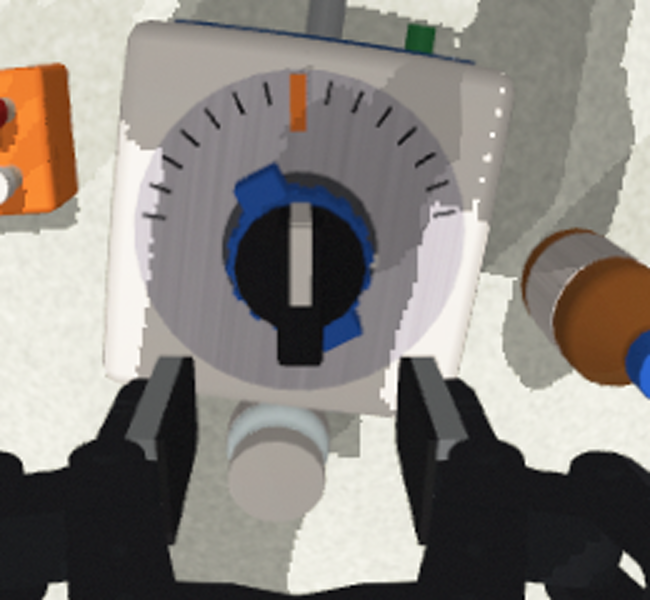

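The line (x≈300) now points at the mark (x≈298). I'll measure the angles and check the ring and the washer dot.

```bash
cat > w4.py <<'E'
from h import *
import pickle
m=pickle.load(open('w4.pkl','rb'))
z=lambda x,y:(140+(x+.5)/2.5-.5,90+(y+.5)/2.5-.5)
W=lambda x,y,h:plane(m,z(x,y),h,True)[:2]
ang=lambda v:np.degrees(np.arctan2(v[1],v[0]))
dial=[W(*p,100) for p in((134,225),(464,225),(300,67),(299,388))]
print('dial',cv2.minEnclosingCircle(np.float32(dial)))
disc=[W(*p,141) for p in((236,262),(366,262),(262,213),(340,213),(250,300),(350,300))]
print('disc',cv2.minEnclosingCircle(np.float32(disc)))
a,b=W(300,226,170),W(300,306,170);print('line',a,b,ang(a-b))
ax=np.array([600,-57.5])
k1,k2=W(298,74,102),W(298,131,102);print('mark',k1,k2,ang(k1-k2),ang((k1+k2)/2-ax))
p=ax+53*(a-b)/np.linalg.norm(a-b); print('pointer',p,'mark53',ax+53*((k1+k2)/2-ax)/np.linalg.norm((k1+k2)/2-ax))
r1,r2=W(257,177,135),W(345,334,135);print('ring',r1,r2,np.linalg.norm(r1-r2),(r1+r2)/2,ang(r2-r1))
E
python3 w4.py
```

```text
dial ((599.328125, -58.21185302734375), 63.767738342285156)
disc ((597.5550537109375, -57.877262115478516), 21.231143951416016)
line [578.06687442 -57.87419216] [601.95957604 -58.49121046] 178.52069099320298
mark [538.06817349 -57.15240173] [558.97421399 -57.71620277] 178.45520283968736 179.9268786089722
pointer [547.01766421 -56.13175495] mark53 [547.00004316 -57.43236094]
ring [569.87227115 -71.43524999] [625.4500802  -43.33624755] 62.27717718081465 [597.66117568 -57.38574877] 26.820226688931776
```

View pics/w3.png

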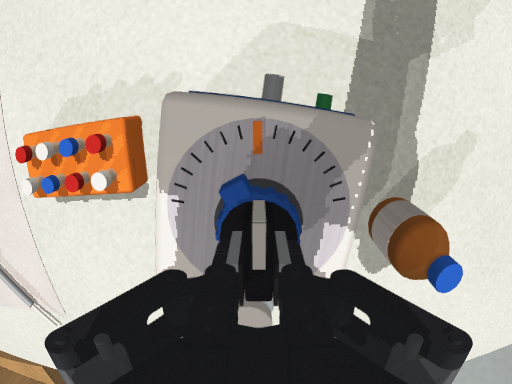

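The knob is within about 1 mm of the mark, and the ring is still at about 26.5°. Next I'll grip the wings at yaw 116.5.

```bash
python3 - <<'E'
from h import *
from bench import imaging,bot
P=[600.8,-57.5]; Y=np.radians(116.5)
bot.grip(1.0,30)
bot.movel(P+[200],[np.pi,0,Y]); st('above')
h=bot.movel(P+[102],max_speed=80,threshold=8); st(h)
bot.grip(0,30); st('g30')
cv2.imwrite('pics/w5.png',imaging.capture('wrist')); cv2.imwrite('pics/s5.png',cv2.resize(imaging.capture('side')[165:315,205:365],None,fx=4,fy=4))
E
```

```text
above 9.36 [600.9 -57.5 200.1] [180.    0.  116.5] F [-0.5 -0.7  0.5] T [-0.04  0.04  0.02] 0.997
False 10.73 [601.3 -57.6 102.6] [179.9   0.  116.5] F [0.9 0.1 0.5] T [-0.01  0.07 -0.01] 0.998
g30 11.04 [600.5 -57.9 102.8] [-1.800e+02  1.000e-01  1.165e+02] F [-3.5 -0.3  6. ] T [-0.25  0.77  0.06] 0.766
```

View pics/w5.png

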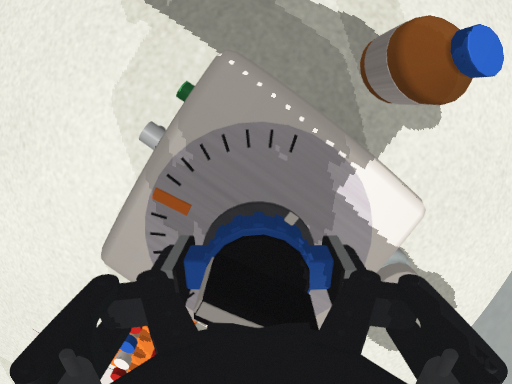

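View pics/s5.png

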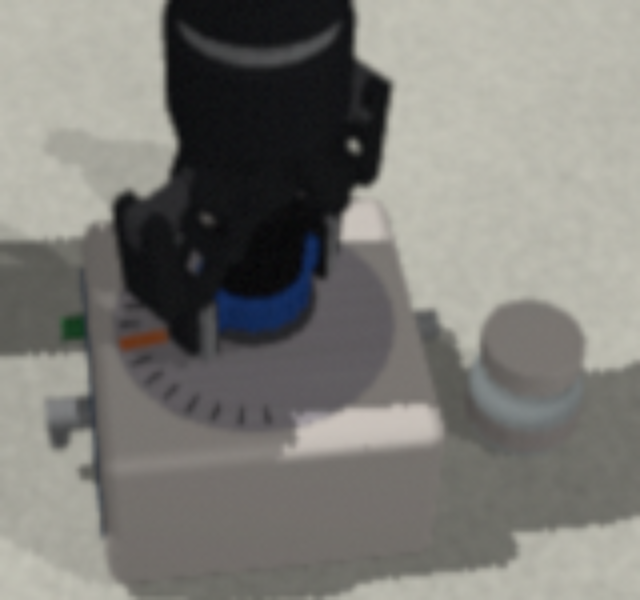

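The pads hold the wing tips (opening 0.766, about 65 mm), and the washer dot is visible at (292,218). I'll firm up the grip and turn clockwise until it bites.

```bash
python3 - <<'E'
from h import *
from bench import imaging,bot
P=[600.8,-57.5,102.5]
bot.grip(0,90); s=st('g90'); T0=s['wrist_torque'][2]; y=116.5
cv2.imwrite('pics/w6a.png',imaging.capture('wrist'))
while y>116.5-75:
    y-=1.5; bot.movel(P,[np.pi,0,np.radians(y)])
    s=bot.get_state(); a=np.degrees(s['orientation'][2]); T=s['wrist_torque'][2]
    print(round(s['t'],2),y,round(a,2),np.round(s['wrist_torque'],2),np.round(s['contact_force'],0))
    if abs(T-T0)>.22: break
st()
cv2.imwrite('pics/w6b.png',imaging.capture('wrist'))
E
```

```text
g90 11.36 [600.5 -58.  103.2] [-1.800e+02  1.000e-01  1.165e+02] F [-4.6 -1.1  8.1] T [-0.23  0.87  0.03] 0.756
11.66 115.0 115.0 [-0.32  0.9  -0.05] [-4. -2.  7.]
11.91 113.5 113.51 [-0.35  0.85 -0.08] [-4. -1.  8.]
12.16 112.0 112.01 [-0.33  0.9  -0.06] [-5. -2.  7.]
12.41 110.5 110.5 [-0.32  0.99 -0.03] [-4. -1.  7.]
12.66 109.0 109.0 [-0.34  0.97 -0.06] [-4. -2.  7.]
12.91 107.5 107.5 [-0.32  0.98 -0.05] [-4. -1.  8.]
13.16 106.0 106.0 [-0.36  0.99 -0.03] [-5. -1.  7.]
13.41 104.5 104.5 [-0.33  0.98 -0.05] [-5. -1.  7.]
13.66 103.0 103.0 [-0.38  1.07 -0.03] [-4. -2.  7.]
13.91 101.5 101.5 [-0.34  1.02 -0.03] [-5. -2.  7.]
14.16 100.0 100.0 [-0.33  1.1   0.01] [-5. -1.  8.]
14.41 98.5 98.5 [-0.33  1.07 -0.02] [-4. -2.  9.]
14.66 97.0 97.0 [-0.34  1.08 -0.05] [-5. -2.  8.]
14.91 95.5 95.5 [-0.25  1.08 -0.07] [-6. -1.  8.]
15.16 94.0 94.0 [-0.32  1.15 -0.01] [-6. -2.  8.]
15.41 92.5 92.5 [-0.34  1.11 -0.04] [-5. -1.  8.]
15.66 91.0 91.0 [-0.25  1.21 -0.06] [-5. -2.  8.]
15.91 89.5 89.5 [-0.3   1.17 -0.03] [-6. -1.  8.]
16.16 88.0 88.0 [-0.35  1.24 -0.06] [-6. -1.  8.]
16.41 86.5 86.5 [-0.33  1.26 -0.08] [-6. -2.  8.]
16.66 85.0 85.0 [-0.33  1.31 -0.07] [-7. -2.  7.]
16.91 83.5 83.5 [-0.3   1.27 -0.03] [-5. -1.  9.]
17.16 82.0 82.0 [-0.3   1.32 -0.03] [-6. -1.  9.]
17.41 80.5 80.5 [-0.35  1.29 -0.03] [-5. -2.  8.]
17.66 79.0 79.0 [-0.28  1.28 -0.03] [-6. -3.  9.]
17.91 77.5 77.5 [-0.27  1.29  0.01] [-6. -3.  7.]
18.16 76.0 76.0 [-0.28  1.33 -0.11] [-6. -2.  9.]
18.41 74.5 74.57 [-0.37  1.39  0.3 ] [-6. -2.  9.]
 18.41 [599.6 -58.  103.2] [-1.799e+02  1.000e-01  7.460e+01] F [-5.9 -1.6  8.5] T [-0.37  1.39  0.3 ] 0.75
```

The bite is at about 75°: torque went from -0.05 to 0.30, still below the 0.5 N m slip torque. I'll continue in small steps and watch the torque.

```bash
python3 - <<'E'
from h import *
from bench import imaging,bot
P=[600.8,-57.5,102.5]; y=74.5
while y>67.1:
    y-=1; bot.movel(P,[np.pi,0,np.radians(y)])
    Ts=[];As=[]
    for i in range(3): bot.dwell(.03); s=bot.get_state(); Ts.append(s['wrist_torque'][2]);As.append(np.degrees(s['orientation'][2]))
    print(round(s['t'],2),y,np.round(np.mean(As),2),round(np.mean(Ts),3),round(s['opening'],3))
im=imaging.capture('wrist');cv2.imwrite('pics/w7.png',im)
v=np.hstack([cv2.resize(cv2.imread(f)[170:310,170:350],None,fx=2.2,fy=2.2,interpolation=cv2.INTER_CUBIC) for f in('pics/w6b.png','pics/w7.png')]); cv2.imwrite('pics/cmp7.png',v)
E
```

```text
18.81 73.5 73.58 0.401 0.756
19.16 72.5 72.58 0.427 0.753
19.51 71.5 71.58 0.45 0.751
19.86 70.5 70.59 0.463 0.751
20.21 69.5 69.59 0.474 0.755
20.56 68.5 68.59 0.469 0.756
20.91 67.5 67.59 0.521 0.756
21.26 66.5 66.6 0.524 0.751
```

View pics/cmp7.png

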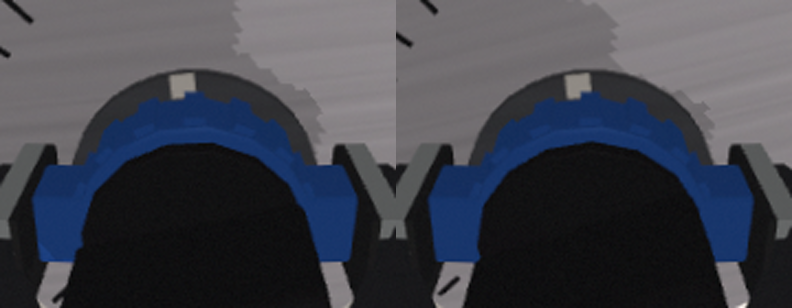

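Dot and ring now look the same in the gripper's frame, so the washer is following the jaws. I'll check the washer rotation against its first position, using the dot's pixels in both images.

```bash
python3 - <<'E'
from h import *
from bench import imaging,bot
m=imaging.camera_model('wrist'); s=bot.get_state(); tcp=s['tcp_pos']; yaw=s['orientation'][2]
def dot(f,box):
    im=cv2.imread(f); x0,y0,x1,y1=box; c=im[y0:y1,x0:x1].astype(int)
    g=c.min(2); mask=((g>g.max()-45)).astype(np.uint8)
    n,l,stt,ce=cv2.connectedComponentsWithStats(mask); i=1+np.argmax(stt[1:,4]); return ce[i]+[x0,y0],stt[i,4]
for f,y,box in(('pics/w5.png',116.5,(280,208,304,230)),('pics/w6a.png',116.5,(280,208,304,230)),('pics/w6b.png',74.57,(242,199,264,217)),('pics/w7.png',66.6,(242,199,264,217))):
    px,n=dot(f,box); d=np.radians(y)-yaw
    mm=dict(m); Rz=R.from_euler('z',d)
    mm['position']=tcp+Rz.apply(np.array(m['position'])-tcp)
    mm['rotation']=(Rz*R.from_euler('xyz',m['rotation'])).as_euler('xyz')
    w=plane(mm,px,118,True)
    for ax in(tcp[:2],np.array([599.5,-58.])): print(f,px.round(1),n,w.round(1),'r',np.linalg.norm((w[:2]-ax)).round(1),'ang',np.degrees(np.arctan2(*(w[:2]-ax)[::-1])).round(2))
E
```

```text
pics/w5.png [294.2 215.3] 221 [605.1 -30.2 118. ] r 28.3 ang 78.39
pics/w5.png [294.2 215.3] 221 [605.1 -30.2 118. ] r 28.4 ang 78.62
pics/w6a.png [294.2 215.2] 218 [605.  -30.1 118. ] r 28.3 ang 78.52
pics/w6a.png [294.2 215.2] 218 [605.  -30.1 118. ] r 28.4 ang 78.75
pics/w6b.png [252.2 208.2] 113 [604.5 -32.5 118. ] r 25.9 ang 78.69
pics/w6b.png [252.2 208.2] 113 [604.5 -32.5 118. ] r 25.9 ang 78.95
pics/w7.png [252.  208.3] 114 [607.8 -33.5 118. ] r 25.8 ang 70.92
pics/w7.png [252.  208.3] 114 [607.8 -33.5 118. ] r 25.9 ang 71.19
```

```bash
python3 - <<'E'
from h import *
from bench import imaging,bot
im=cv2.imread('pics/w6a.png')[200:235,272:312]; cv2.imwrite('pics/d6a.png',cv2.resize(im,None,fx=12,fy=12,interpolation=cv2.INTER_NEAREST))
im=cv2.imread('pics/w6b.png')[190:225,232:272]; cv2.imwrite('pics/d6b.png',cv2.resize(im,None,fx=12,fy=12,interpolation=cv2.INTER_NEAREST))
E
```

```text
(no output)
```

View pics/d6a.png

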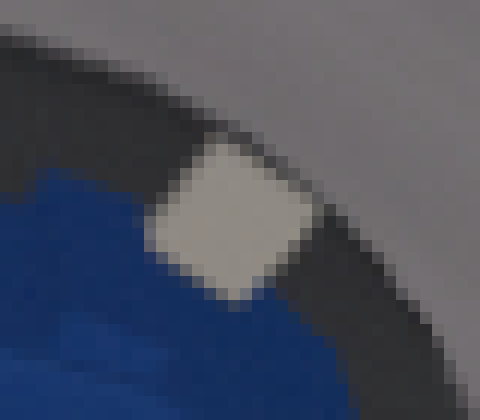

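View pics/d6b.png

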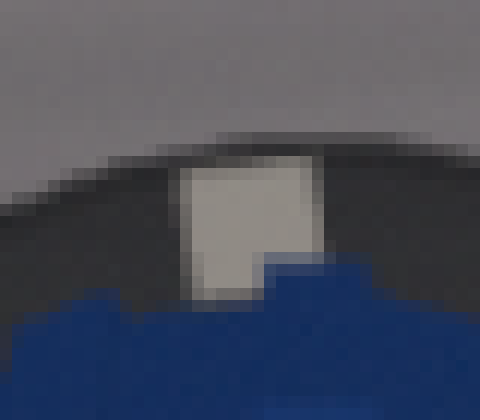

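```bash
python3 - <<'E'
from h import *
from bench import imaging,bot
m=imaging.camera_model('wrist'); s=bot.get_state(); tcp=s['tcp_pos']; yaw=s['orientation'][2]
for f,y,px,t in(('6a',116.5,(290.9,217.6),(600.5,-58.0)),('6b',74.57,(252.5,208.5),(599.6,-58)),('7',66.6,(252.3,208.6),tcp[:2])):
    d=np.radians(y)-yaw; mm=dict(m); Rz=R.from_euler('z',d)
    mm['position']=np.r_[t,tcp[2]]+Rz.apply(np.array(m['position'])-tcp)
    mm['rotation']=(Rz*R.from_euler('xyz',m['rotation'])).as_euler('xyz')
    w=plane(mm,px,118,True)
    for ax in([600,-58],[600,-57],[599,-58.]): print(f,w.round(1),np.hypot(*(w[:2]-ax)).round(1),np.degrees(np.arctan2(*(w[:2]-ax)[::-1])).round(2))
print(tcp)
E
```

```text
6a [605.3 -32.  118. ] 26.6 78.39
6a [605.3 -32.  118. ] 25.6 77.94
6a [605.3 -32.  118. ] 26.8 76.29
6b [604.8 -32.8 118. ] 25.6 79.28
6b [604.8 -32.8 118. ] 24.6 78.85
6b [604.8 -32.8 118. ] 25.8 77.1
7 [607.9 -33.7 118. ] 25.5 71.98
7 [607.9 -33.7 118. ] 24.6 71.26
7 [607.9 -33.7 118. ] 25.9 69.87
[599.40165594 -57.90985187 103.18042611]
```

The camera and torque agree: the washer was still at rest at 74.6° and has turned about 7.5–8° since. The target for 15° is therefore a jaw yaw of about 59.6°.

```bash
python3 - <<'E'
from h import *
from bench import imaging,bot
P=[600.8,-57.5,102.5]
for y in(65,63,61,59.6):
    bot.movel(P,[np.pi,0,np.radians(y)]); s=st(y)
bot.dwell(.3); st()
m=imaging.camera_model('wrist'); im=imaging.capture('wrist');cv2.imwrite('pics/w8.png',im)
cv2.imwrite('pics/d8.png',cv2.resize(im[190:225,232:272],None,fx=12,fy=12,interpolation=cv2.INTER_NEAREST))
import pickle; pickle.dump(m,open('w8.pkl','wb'))
E
```

```text
65 21.56 [599.4 -57.9 103.2] [-1.799e+02  1.000e-01  6.510e+01] F [-6.7 -1.7  9. ] T [-0.29  1.46  0.51] 0.75
63 21.81 [599.4 -57.9 103.2] [-1.799e+02  1.000e-01  6.310e+01] F [-6.1 -2.6  9.8] T [-0.31  1.5   0.48] 0.752
61 22.06 [599.3 -57.8 103.2] [-1.799e+02  1.000e-01  6.110e+01] F [-7.6 -1.7  9.1] T [-0.32  1.53  0.59] 0.754
59.6 22.31 [599.3 -57.8 103.2] [-1.799e+02  1.000e-01  5.970e+01] F [-7.4 -2.6  9.3] T [-0.27  1.5   0.6 ] 0.753
 22.61 [599.3 -57.8 103.2] [-1.799e+02  1.000e-01  5.970e+01] F [-7.  -2.1  9.8] T [-0.29  1.55  0.68] 0.755
```

View pics/d8.png

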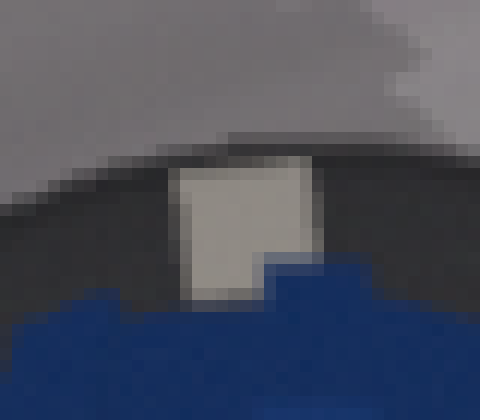

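View pics/w8.png

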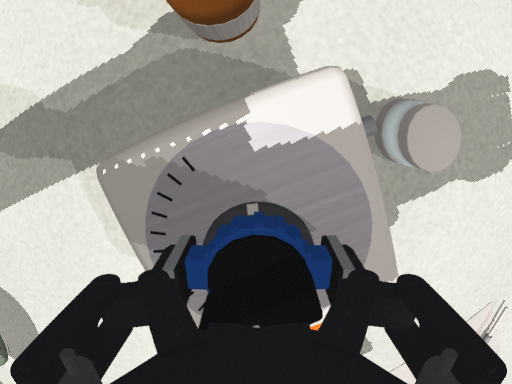

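The dot hasn't moved relative to the ring and jaws, so the washer has turned about 14.5–15°. I'll release, retreat and verify.

```bash
python3 - <<'E'
from h import *
from bench import imaging,bot
import pickle
bot.grip(1.0,30); st('open')
s=bot.get_state(); p=s['tcp_pos']
bot.movel([600.8,-57.5,232],max_speed=100); bot.dwell(.1)
bot.move_ptp([600.3,-58.1,232],[np.pi,0,np.radians(113)]); bot.dwell(.2); st('up')
m=imaging.camera_model('wrist');im=imaging.capture('wrist');pickle.dump(m,open('w9.pkl','wb'));cv2.imwrite('pics/w9.png',im)
c=im[90:330,140:400]; cv2.imwrite('pics/w9z.png',cv2.resize(c,None,fx=2.5,fy=2.5,interpolation=cv2.INTER_CUBIC))
E
```

```text
open 23.01 [601.2 -57.4 102.4] [180.   -0.   59.6] F [ 0.6 -0.   1. ] T [-0.02 -0.03 -0.04] 1.001
up 25.64 [600.3 -58.1 231.9] [-180.   -0.  113.] F [-0.8 -0.2  0.3] T [ 0.01  0.03 -0.  ] 0.998
```

View pics/w9z.png

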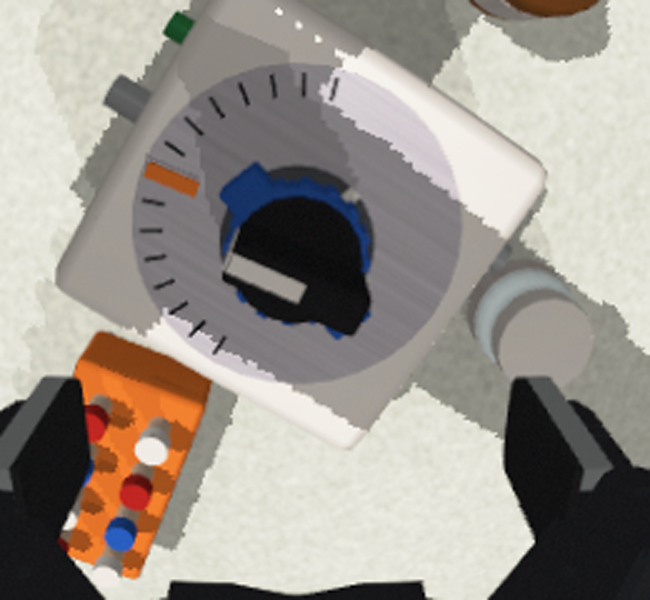

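The washer dot moved from (340,187) to about (351,194), while the dial shifted (-4,-3) in the picture. The line runs from (304,293) to (229,262), toward the orange mark at (172,180). I'll compute the angles.

```bash
python3 - <<'E'
from h import *
import pickle
z=lambda x,y:(140+(x+.5)/2.5-.5,90+(y+.5)/2.5-.5)
ang=lambda v:np.degrees(np.arctan2(v[1],v[0]))
def mk(f):
    m=pickle.load(open(f,'rb')); return lambda x,y,h:plane(m,z(x,y),h,True)[:2]
A,B=mk('w1.pkl'),mk('w9.pkl')
cA,_=cv2.minEnclosingCircle(np.float32([A(*p,100) for p in((137,225),(465,225),(303,67),(301,385))]))
cB,_=cv2.minEnclosingCircle(np.float32([B(*p,100) for p in((132,223),(461,223),(299,63),(296,383))]))
print('axes',cA,cB)
dA=A(340,187,118)-cA; dB=B(351,194.5,118)-cB
print('dot',dA,dB,ang(dA),ang(dB),np.linalg.norm(dB-dA))
a,b=B(231,265,170),B(303,293,170); mkc=B(172,180,102)-cB
k1,k2=B(146,171,102),B(199,188,102)
print('line',ang(a-b),a,b,'mark',ang(mkc),ang(k1-k2))
E
python3 - <<'E'
import cv2
im=cv2.imread('pics/w9.png')
cv2.imwrite('pics/d9.png',cv2.resize(im[145:225,190:300],None,fx=7,fy=7,interpolation=cv2.INTER_CUBIC))
E
```

```text
axes (600.25537109375, -58.1673698425293) (600.0476684570312, -58.3204345703125)
dot [ 3.79199887 25.56595837] [10.47328461 24.1694845 ] 81.56327366843615 66.57162387103553 6.825666155049795
line -179.35869090692125 [579.40382108 -58.24109551] [601.84347795 -57.98991895] mark 179.13587534965268 -175.6724627910248
```

View pics/d9.png

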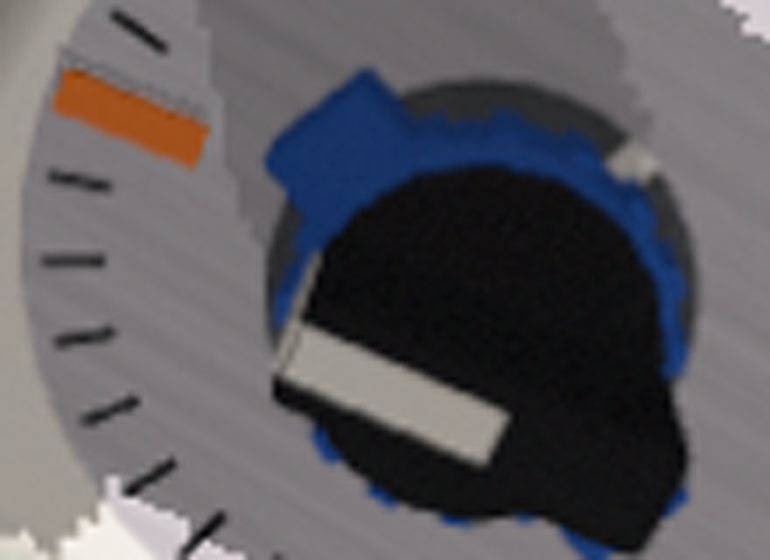

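All checks agree: the dot has shifted 6.8 mm (15.0°), and the line is within about 2° of the mark. The bystanders that are in view have not moved. Handing in.

```bash
python3 - <<'E'
from h import *
from bench import bot,imaging
t=imaging.capture('top'); a=cv2.imread('pics/top0.png'); cv2.imwrite('pics/top9.png',t)
for n,(x0,y0,x1,y1) in dict(bottle=(225,170,258,205),jar=(296,143,322,172),rack=(345,208,412,250)).items():
    tpl=a[y0+4:y1-4,x0+4:x1-4]; r=cv2.matchTemplate(t[y0-8:y1+8,x0-8:x1+8],tpl,cv2.TM_CCOEFF_NORMED); _,v,_,l=cv2.minMaxLoc(r); print(n,'shift px',np.array(l)-12,round(v,2))
st(); bot.sign_off()
E
```

```text
bottle shift px [0 0] 0.99
jar shift px [12 -6] 0.51
rack shift px [ 11 -10] 0.16
 25.74 [600.3 -58.1 232. ] [180.   0. 113.] F [ 0.3  0.5 -0.1] T [ 0.03  0.03 -0.01] 0.998
the job is handed in; nothing more can be done
```

The jar and rack template matches are poor, perhaps because the arm hides them. I'll check that offline.

```bash
python3 - <<'E'
from h import *
import pickle
a,b=pickle.load(open('w1.pkl','rb')),pickle.load(open('w9.pkl','rb'))
z=lambda x,y:(140+(x+.5)/2.5-.5,90+(y+.5)/2.5-.5)
for n,p,q,h in(('jar cap',(547,345),(544,343),60),('rack corner',(100,332),(97,330),60)): print(n,plane(a,z(*p),h,True)-plane(b,z(*q),h,True))
E
```

```text
jar cap [0.26292756 0.5199933  0.        ]
rack corner [ 3.44431888e-02  1.08297669e-01 -5.68434189e-14]
```

View pics/top9.png

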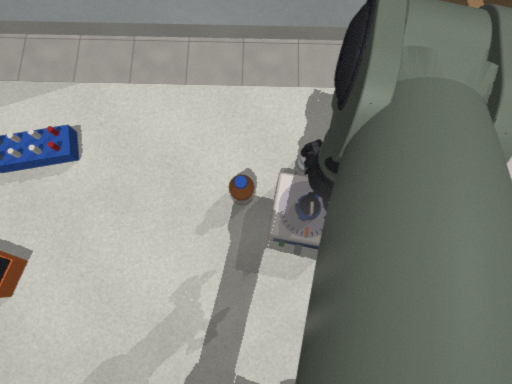

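I set the knob on the mark, locked the ring and handed the job in at 25.7 s. `sign_off` gives no verdict, so what follows is from my own checks.

- **Knob:** I turned it about 66° anticlockwise. The line was within about 0.5–1.5° of the mark when I let go. After the ring was locked it measured within about 2° (roughly 1–2 mm at the pointer; 6 mm is allowed).
- **Ring:** I gripped the wing tips and turned clockwise. It bit after about 42°, seen as a torque jump at a jaw angle of about 75°. I then tightened to 59.7°, about 15° more.
- **Washer:** After letting go, its rim dot had moved 6.8 mm, or 15.0° (10 to 20° allowed). In the gripped view the dot stayed fixed relative to the ring and jaws.
- **End state:** The gripper is open and clear above the dispenser, with forces near zero.
- **Bottle, jar and rack:** The bottle shows no shift in the top picture. The top-view check failed for the jar and rack because the arm hid them, and I only followed it up after handing in. The wrist pictures from before turning the knob and after locking the ring put both within about 0.6 mm.

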